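# Get the guest pagers ready for opening

## Robot

A 7-joint arm with a two-finger parallel gripper is mounted at the origin on the work surface. World frame = base frame: x ahead of the robot, y to its left, z up, the work surface at z = 0. Lengths are in m, angles in rad, forces in N, time in s.
With the tool pointing down it reaches from about 0.35 to 0.9 m from the base axis. Payload 7.2 kg.
Tool frame: the origin (TCP) lies at the very end of the fingers, on their centre line; the grasp point (between the pads) lies 19 mm behind it; z points along the fingers, y is the direction in which the jaws open and shut (so a half turn about z gives the same grasp; the last joint's range is limited). The gripper opens to 85 mm and grips with 20 to 120 N. Pads are 22 mm wide; open, the fingers measure 114 mm over their backs; the gripper's body (76 mm by 85 mm) begins 54 mm behind the grasp point. The pads swing forward as they close: fully open they stand 13 mm farther back than shut.
Start: joints at [-1.308, 0.411, -0.013, 1.596, 0.006, 1.134, -0.082], TCP at [0.203, 0.591, 0.231] pointing down, gripper open.
Joint ranges: [-2.95, 2.95], [-0.29, 1.99], [-1.47, 1.44], [0.14, 2.54], [-1.03, 4.17], [0.13, 1.85], [-2.86, 2.86]. Speed limits (rad/s): [2.39, 2.39, 3.01, 3.01, 3.14, 3.14, 3.14].

## Interface

Orientations are given as a unit quaternion [x, y, z, w].
In Python, from station import r gives the robot as it stands.
- The arm moves only by the shell command python3 -m crank 'ROWS' [FORCE]. ROWS is JSON, a list of rows, each a list of 7 numbers: the opening, from -1 (shut) to 1 (fully open), so that 0 is half open, then the shift along the tool's x, y, z scaled (see below), then the turn, a rotation vector about the tool's x, y, z scaled (see below). A call has 1 to 8 rows; each row shifts and turns the commanded pose from where the row before left it, along the tool's axes as they then stand; what a row does not reach is not made up. The controller multiplies each number of a shift by 500 mm and each number of a turn by 4 degrees. A row lasts 1/10 s, in which the tool goes at most 50 mm and 8.59 degrees, less where a joint would pass 70% of its speed; a pose out of reach is approached as far as the arm can. A call with a number of a shift or a turn outside -1 to 1 is refused whole. A call with a gripper value outside its range is refused whole. The fingers move at their own pace and stop on an object; FORCE is the grip in N (left out, the last holds). Time passes only in rows, so rows that do not move let the fingers close. It gives the time, the measured TCP pose, the force and the opening at its end, in the units of the state.
- r.observe(): the state, without advancing time (a new reading comes with each control period).
- r.camera(name): name is "side" or "top"; returns a dict with "image" (420x560x3 uint8, red, green, blue), "K" (3x3 intrinsics, pixels), "k1" (the pictures are not rectified: a ray, as slopes to the right and down, at radius r is drawn at 1 + k1 r^2 times it, then the intrinsics apply), "origin" and "attitude" of the camera in the world. Camera axes: x right, y up, looking along -z (the intrinsics and any distortion apply to the point x, -y, -z); pixel columns grow to the right and rows downward; lengths in m; the calibration is good to about 2 mm. A picture is of the moment at which its call begins. There is no depth.
- r.hand_in(): hands the job in, once; it reports no verdict.
The state is a dict: "clock": time; "joint_positions": joint angles; "joint_velocities": joint speeds; "joint_efforts": joint torques, N m; "tool_pos": TCP position; "ee_rot": TCP orientation; "force": force on the tool from outside, world axes, zero at the start; "wrist_torque": the same for the moment, N m; "grip_width": finger opening in m.
Only numpy, scipy, OpenCV 4.12 (cv2) and the standard library are available. Lean on these libraries where they do the work, as an engineer would, in place of code of your own. Each camera call takes 0.05 s, during which the arm holds its last target. There are 200 camera calls.

## Task

Get the guest pagers ready for opening: with all of them still in the charging rack, switch the rack off by pushing its power button fully down, keeping it down for a moment and letting it spring back. Take the sugar caddy that was left in the wooden hand-out tray out and set it on the bare counter, and pull every pager out of the rack and put it into the tray, standing or lying. Once all of them are in the tray, test-call them by pushing the caller's button fully down for a moment and letting it spring back; leave the other things on the counter where they are.

Things in the scene. Friction and masses are not known exactly. Their poses are not given: they have to be found in the camera images.
- rack: Grey charging rack, fixed to the counter; base 150 x 280 mm. Origin on the counter under the middle of the slot row, z up. Five slots along its y axis, at y = -108, -54, 0, 54, 108 mm, x = 0; slot floors 12 mm, slot walls 47 mm above the counter. A low apron (12 mm high) reaches to x = -115 mm and carries the power button.
- power (a joint): Travel of the rack's power button: 0 released, 0.006 m fully down; springs back; about 5 N holds it fully down.
- tray: Wooden hand-out tray, loose, 0.8 kg, open on top, 150 x 310 mm outside, walls 6 mm thick and 36 mm tall, floor 6 mm thick; origin under its centre on the counter, x across its short side, y along its long side, z up.
- call_top (a point): Centre of the top of the caller's white push button (sinks with it), 28 mm across in a black collar 44 mm across, 56 mm above the counter when not pressed. The caller is a loose grey box 105 x 78 mm, 34 mm tall, 0.7 kg, with a small screen and a stub aerial; axes as the caller's, x along its long side, z up; the button is 22 mm to -x of its centre.
- call (a joint): Travel of the caller's button: 0 released, 0.006 m fully down; springs back; about 5 N holds it fully down.
- power_top (a point): Centre of the top face of the rack's white power push button (it sinks with the button): 28 mm across, in a black collar 44 mm across, on the apron at x = -83 mm, y = 0 in the rack's frame; 34 mm above the counter when not pressed.
- pager1_mid (a point): Centre of a black guest pager, an upright block 26 mm thick (x), 46 wide (y), 105 tall (z), 0.12 kg; 52.5 mm above its foot. It starts upright in a rack slot, its lower 35 mm inside, held by a spring ball in a groove at its back: a straight upward pull of 10 to 20 N over the first 20 mm frees it; after 35 mm it is clear of the slot. Stands by itself on its foot. May be absent.
- pager2_mid (a point): Centre of a black guest pager, an upright block 26 mm thick (x), 46 wide (y), 105 tall (z), 0.12 kg; 52.5 mm above its foot. It starts upright in a rack slot, its lower 35 mm inside, held by a spring ball in a groove at its back: a straight upward pull of 10 to 20 N over the first 20 mm frees it; after 35 mm it is clear of the slot. Stands by itself on its foot. May be absent.
- pager3_mid (a point): Centre of a black guest pager, an upright block 26 mm thick (x), 46 wide (y), 105 tall (z), 0.12 kg; 52.5 mm above its foot. It starts upright in a rack slot, its lower 35 mm inside, held by a spring ball in a groove at its back: a straight upward pull of 10 to 20 N over the first 20 mm frees it; after 35 mm it is clear of the slot. Stands by itself on its foot. May be absent.
- pager4_mid (a point): Centre of a black guest pager, an upright block 26 mm thick (x), 46 wide (y), 105 tall (z), 0.12 kg; 52.5 mm above its foot. It starts upright in a rack slot, its lower 35 mm inside, held by a spring ball in a groove at its back: a straight upward pull of 10 to 20 N over the first 20 mm frees it; after 35 mm it is clear of the slot. Stands by itself on its foot. May be absent.
- pager5_mid (a point): Centre of a black guest pager, an upright block 26 mm thick (x), 46 wide (y), 105 tall (z), 0.12 kg; 52.5 mm above its foot. It starts upright in a rack slot, its lower 35 mm inside, held by a spring ball in a groove at its back: a straight upward pull of 10 to 20 N over the first 20 mm frees it; after 35 mm it is clear of the slot. Stands by itself on its foot. May be absent.
- caddy_mid (a point): Centre of the sugar caddy, a loose steel box with paper sachets in it that was left in the tray: 46 mm (x) by 80 mm (y), 70 mm tall (z, up), 0.25 kg; the point is half-way up, 35 mm above its underside.
- marker_mid (a point): a flat black marker pen, 120 x 22 mm, 14 mm thick, lying on the counter; not part of the job, leave it alone; this point is its centre.
- glass1: a drinking glass, 68 mm across, 100 mm tall; not part of the job, leave it alone; origin under its centre.
- mug1: a white mug, 80 mm across, 90 mm tall; not part of the job, leave it alone; origin under its centre.
- sauce: a brown glass sauce bottle, 56 mm across, 170 mm tall; not part of the job, leave it alone; origin under its centre.
- jar: a glass jar, 66 mm across, 85 mm tall; not part of the job, leave it alone; origin under its centre.
Things that resemble listed ones, but are neither listed nor needed, are in the scene too. Leave any red look-alike of the part that bears caddy_mid alone.

How it is judged:
By the outcome, as a careful person would: the job done as asked, in the order asked, and still so for the second after the job is handed in, with the robot touching nothing.
Of pager1, pager2, pager3, pager4, pager5 only 3 to 5 are there at a start; the rules pass over those that are not, and their reading is None.
At some moment in a run one of caller, tray may be knocked a few centimetres aside while the robot is not near it.
Once in a run the grip may slacken for a moment while it holds something.
It also fails if it takes over 210 s, if anything falls off the work surface, if the arm or the gripper's body presses on something with over 40 N, if the wrist force passes 120 N, or if a joint passes its speed limit or range.

## Working session

There is one attempt and no reset: what is moved stays moved. The work goes in short steps, Python scripts to look and compute and a shell command to move; the robot and the scene stay as the last step left them, time stands still between calls to the robot, and variables do not carry over. Pictures are saved under pics/ and viewed, about 12 in all and at most 16, crops included, and the job is handed in when it is done.

```bash
ls; mkdir -p pics
cat > h.py <<'E'
import numpy as np, cv2
from scipy.spatial.transform import Rotation as R
from station import r
def att(a):
    a=np.array(a); return a if a.shape==(3,3) else R.from_quat(a).as_matrix()
def snap(n,f=None):
    c=r.camera(n)
    if f: cv2.imwrite('pics/'+f,c['image'][:,:,::-1])
    return c
def ray(c,u,v):
    K=np.array(c['K']); d=np.array([(u-K[0,2])/K[0,0],(v-K[1,2])/K[1,1]]); s=d.copy()
    for _ in range(30): s=d/(1+c['k1']*(s@s))
    w=att(c['attitude'])@np.array([s[0],-s[1],-1]); return np.array(c['origin']),w
def onz(c,u,v,z):
    o,w=ray(c,u,v); return o+w*(z-o[2])/w[2]
def proj(c,p):
    q=att(c['attitude']).T@(np.array(p)-c['origin']); s=np.array([q[0],-q[1]])/-q[2]
    s=s*(1+c['k1']*(s@s)); K=np.array(c['K']); return K[0,0]*s[0]+K[0,2],K[1,1]*s[1]+K[1,2]
def st():
    o=r.observe(); print(round(o['clock'],2),np.round(o['tool_pos'],4),np.round(o['ee_rot'],3),np.round(o['force'],1),round(o['grip_width'],4))
    return o
E
python3 - <<'E'
from h import *
o=st(); print(o)
for n in('top','side'):
    c=snap(n,n+'0.png'); print(n,{k:v for k,v in c.items() if k!='image'})
E
```

```text
pics
0.0 [0.2029 0.5907 0.2304] [ 0.165  0.986 -0.001 -0.   ] [-0.3 -1.2 -0.3] 0.0853
{'clock': 0.0, 'joint_positions': array([-1.30821796,  0.41191096, -0.01270974,  1.5970378 ,  0.00558226,
        1.13426742, -0.08215426]), 'joint_velocities': array([ 2.06516939e-03,  1.99854986e-04, -4.52645876e-05,  8.69279651e-04,
       -1.62441884e-03, -2.14856725e-03, -1.81824577e-03]), 'joint_efforts': array([ 2.12573195e-04, -6.00630569e+01,  6.82725571e-01, -2.99402761e+01,
        1.39990138e-02,  1.07833726e-02,  9.88506940e-06]), 'tool_pos': array([0.20286477, 0.59065074, 0.23044873]), 'ee_rot': array([ 1.64606205e-01,  9.86359046e-01, -7.89781147e-04, -8.25965305e-05]), 'force': array([-0.32371511, -1.24182291, -0.32317066]), 'wrist_torque': array([-0.04453107,  0.00327477,  0.03174905]), 'grip_width': 0.08534591706833364}
top {'K': array([[447.40987954,   0.        , 280.22257106],
       [  0.        , 447.40987954, 208.45708064],
       [  0.        ,   0.        ,   1.        ]]), 'k1': 0.051041204524887966, 'origin': array([0.40275012, 0.01911595, 1.15834355]), 'attitude': array([-0.05035981,  0.0391731 ,  0.7119533 , -0.69932243])}
side {'K': array([[424.97511351,   0.        , 279.21712731],
       [  0.        , 424.97511351, 203.99323375],
       [  0.        ,   0.        ,   1.        ]]), 'k1': -0.04743022734355718, 'origin': array([ 0.16126326, -0.81562372,  0.71468483]), 'attitude': array([ 0.45521177, -0.09872106, -0.1872885 ,  0.86484647])}
```

View pics/top0.png

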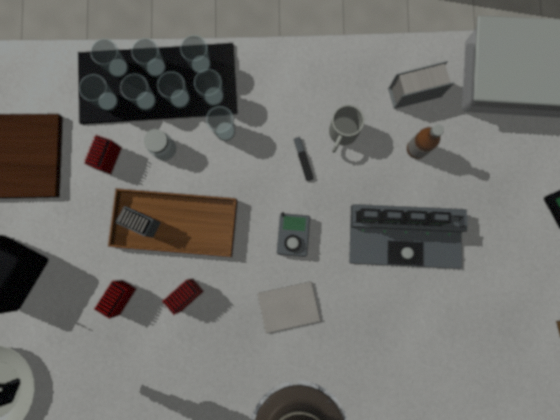

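View pics/side0.png

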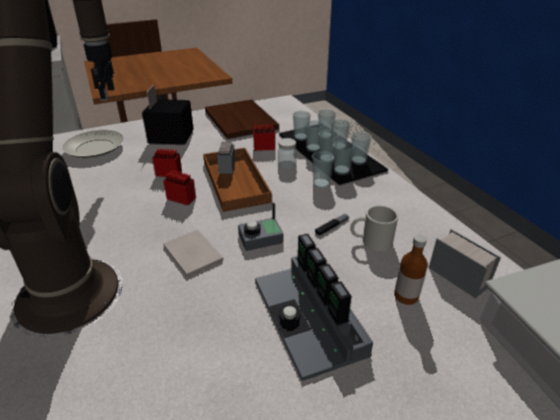

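The top picture shows the rack with 4 pagers (slots at about (370..442, 215)) and an empty slot at the right end. The power button is at (407,253), the caller button at (292,243), the tray spans (110..237, 190..257) and the steel caddy is at (137,222). The side picture agrees: the empty slot is the one nearest the camera.

```bash
cat > m.py <<'E'
from h import *
c=snap('top'); im=c['image']; s=snap('side')
hsv=cv2.cvtColor(im,cv2.COLOR_RGB2HSV)
def roi(m,x0,y0,x1,y1):
    q=np.zeros_like(m); q[y0:y1,x0:x1]=m[y0:y1,x0:x1]; return q
def blobs(m,amin):
    cs,_=cv2.findContours(m,cv2.RETR_EXTERNAL,cv2.CHAIN_APPROX_NONE)
    return sorted([k for k in cs if cv2.contourArea(k)>=amin],key=cv2.contourArea)[::-1]
def cen(k): M=cv2.moments(k); return M['m10']/M['m00'],M['m01']/M['m00']
white=((hsv[...,2]>130)&(hsv[...,1]<60)).astype(np.uint8)*255
for nm,b,z in(('power',(390,240,424,267),.034),('call',(281,231,304,253),.056)):
    k=blobs(roi(white,*b),20)
    for q in k[:2]: print(nm,cv2.contourArea(q),np.round(cen(q),1),np.round(onz(c,*cen(q),z),4))
def rect(nm,m,z,amin=100):
    for q in blobs(m,amin)[:1]:
        b=cv2.boxPoints(cv2.minAreaRect(q)); w=np.array([onz(c,*p,z)[:2] for p in b])
        e=w[1:]-w[:-1]; L=np.linalg.norm(e,axis=1); i=L[:2].argmax()
        print(nm,'centre',np.round(w.mean(0),4),'sides',np.round(L[:2],3),'long-dir deg',round(np.degrees(np.arctan2(e[i][1],e[i][0]))%180,1),np.round(b).tolist())
brown=((hsv[...,0]<20)&(hsv[...,1]>90)&(hsv[...,2]>35)).astype(np.uint8)*255
rect('tray',cv2.morphologyEx(roi(brown,100,180,245,265),cv2.MORPH_CLOSE,np.ones((15,15))),.036)
bg=((hsv[...,2]<105)).astype(np.uint8)*255
rect('rack',roi(bg,340,195,475,272),.012)
rect('caller',roi(bg,270,205,315,262),.034)
cr=cv2.convertScaleAbs(im[180:275,90:480],alpha=1.6,beta=10)
cv2.imwrite('pics/crop1.png',cv2.resize(cr,None,fx=2.05,fy=2.05,interpolation=cv2.INTER_CUBIC)[:,:,::-1])
a=cv2.resize(cv2.convertScaleAbs(im[190:275,340:480],alpha=1.7,beta=10),(700,425),interpolation=cv2.INTER_CUBIC)
cv2.imwrite('pics/crop2.png',a[:,:,::-1])
a=cv2.resize(cv2.convertScaleAbs(im[180:265,100:240],alpha=1.7,beta=10),(700,425),interpolation=cv2.INTER_CUBIC)
cv2.imwrite('pics/crop3.png',a[:,:,::-1])
E
python3 m.py
```

```text
tray centre [0.5163 0.3082] sides [0.147 0.314] long-dir deg 84.2 [[108.0, 246.0], [113.0, 188.0], [236.0, 199.0], [231.0, 256.0]]
rack centre [ 0.4716 -0.2951] sides [0.156 0.315] long-dir deg 86.3 [[348.0, 264.0], [351.0, 203.0], [476.0, 209.0], [473.0, 270.0]]
caller centre [ 0.4757 -0.0051] sides [0.115 0.097] long-dir deg 173.9 [[276.0, 257.0], [280.0, 212.0], [318.0, 215.0], [314.0, 261.0]]
```

View pics/crop2.png

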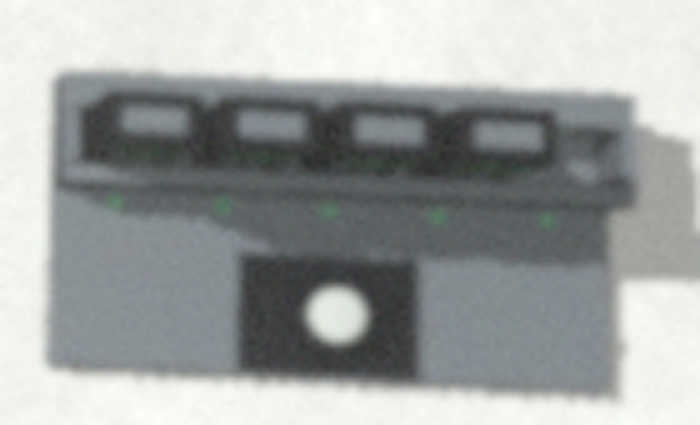

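View pics/crop3.png

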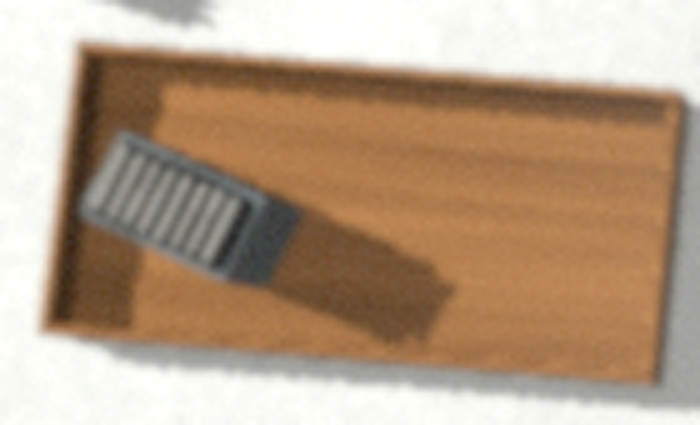

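Crop 2 shows the button at image (407.4,252.8), the apron front corners at (349.6,263.2) and (463.6,269), and the right-hand slot empty. Crop 3 shows the caddy's top corners at about (124,206), (154,218), (147,236) and (116,223). The tray's corners are clear.

Run:
```python
from h import *
c=snap('top'); s=snap('side')
c2=lambda u,v:(340+u/5,190+v/5); c3=lambda u,v:(100+u/5,180+v/5)
g=lambda p,z:onz(c,*p,z)[:2]
P=g(c2(337,314),.034); print('power',P,'side',proj(s,[*P,.034]))
f1,f2=g(c2(48,366),.012),g(c2(618,395),.012); d=(f1-f2)/np.linalg.norm(f1-f2); print('front',f1,f2,np.linalg.norm(f1-f2),'yaw',np.degrees(np.arctan2(-d[0],d[1])))
b1,b2=g(c2(57,73),.047),g(c2(635,97),.047); e=(b1-b2)/np.linalg.norm(b1-b2); print('back',np.linalg.norm(b1-b2),'yaw',np.degrees(np.arctan2(-e[0],e[1])))
y=d; x=np.array([y[1],-y[0]]); O=P+.083*x; print('rackO',O,'x',x)
for i,(yy,t) in enumerate(zip((.108,.054,0,-.054,-.108),((155,120),(272,126),(390,130),(508,135),None))):
    q=O+yy*y; print(i,q, 'seen',None if t is None else g(c2(*t),.117))
T=np.array([g(c3(*p),.036) for p in((80,43),(680,95),(657,383),(42,330))]); print('tray',T.mean(0),T.tolist())
d=T[0]-T[1]+T[3]-T[2]; print('yaw',np.degrees(np.arctan2(-d[0],d[1])),np.linalg.norm(d)/2)
C=np.array([g(c3(*p),.076) for p in((122,130),(270,188),(235,278),(80,215))]); print('caddy',C.mean(0))
d=C[0]-C[1]+C[3]-C[2]; print('yaw',np.degrees(np.arctan2(-d[0],d[1])),np.linalg.norm(d)/2,np.linalg.norm(C[0]-C[3]))
print('call',g((292.3,242.5),.056), 'side',proj(s,[*g((292.3,242.5),.056),.056]))
print('caddyside',proj(s,[*C.mean(0),.076]))
im=s['image']
a=cv2.resize(cv2.convertScaleAbs(im[120:380,200:400],alpha=1.6,beta=10),(600,780),interpolation=cv2.INTER_CUBIC)[:590]
cv2.imwrite('pics/s1.png',cv2.resize(cv2.convertScaleAbs(im[120:380,190:400],alpha=1.6,beta=10),None,fx=2.3,fy=2.3,interpolation=cv2.INTER_CUBIC)[:,:,::-1])
```

```text
power [ 0.42936291 -0.27766529] side (np.float64(289.45492074440403), np.float64(310.3869609234388))
front [ 0.40590423 -0.13725547] [ 0.38773178 -0.41968971] 0.283018268275165 yaw -3.6814639255091377
back 0.2829168059124203 yaw -3.528907399400237
rackO [ 0.51219163 -0.28299467] x [ 0.99793644 -0.06420946]
0 [ 0.51912625 -0.17521754] seen [ 0.51852619 -0.17677822]
1 [ 0.51565894 -0.22910611] seen [ 0.51472379 -0.23060605]
2 [ 0.51219163 -0.28299467] seen [ 0.5118699  -0.28459783]
3 [ 0.50872432 -0.33688324] seen [ 0.5085733 -0.338183 ]
4 [ 0.50525701 -0.39077181] seen None
tray [0.51585648 0.30654786] [[0.6046867438807437, 0.4522679117169222], [0.5722205760066102, 0.14756686117818998], [0.4270563779994004, 0.15962583115542173], [0.4594622033963402, 0.46673081667213356]]
yaw -6.052661469132316 0.30761786410449143
caddy [0.51791824 0.38778655]
yaw -22.712096823229388 0.08024525624628163 0.04548648557964338
call [0.45842339 0.00713578] side (np.float64(251.9271545697154), np.float64(223.2083364876625))
caddyside (np.float64(226.1164175176645), np.float64(149.74479274697472))
```

View pics/s1.png

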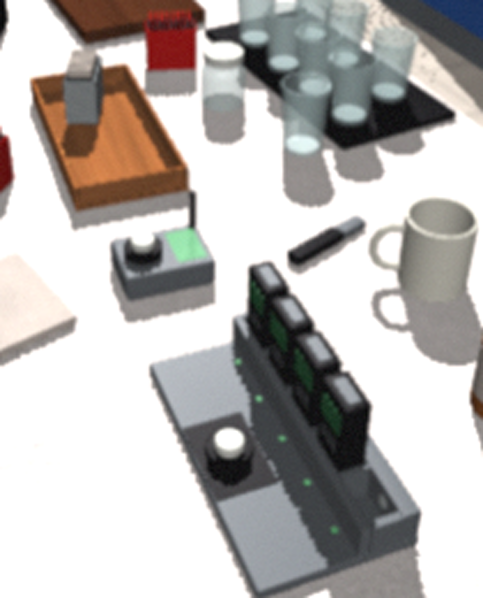

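```bash
cat >> h.py <<'E'
def need(x,y,z,th):
    """tool-axis shift (row units, total) and z-turn units to the target; th = world angle of the tool's y, deg"""
    o=st(); M=R.from_quat(o['ee_rot']); d=M.as_matrix().T@(np.array([x,y,z])-o['tool_pos'])
    t=np.radians(th); W=R.from_matrix(np.array([[np.sin(t),np.cos(t),0],[-np.cos(t),np.sin(t),0],[0,0,-1.]]))
    q=W.as_matrix(); q[:,0]=np.cross(q[:,1],q[:,2]); W=R.from_matrix(q)
    print('shift now-axes',np.round(d/.5,3),'in final axes',np.round(W.as_matrix().T@(np.array([x,y,z])-o['tool_pos'])/.5,3),'turn',np.round(np.degrees((M.inv()*W).as_rotvec())/4,2))
E
python3 -m crank '[[-1,0,0,0,0,0,1],[-1,0,0,0,0,0,1],[-1,0,0,0,0,0,1],[-1,0,0,0,0,0,1],[-1,0,0,0,0,0,1],[-1,0,0,0,0,0,1],[-1,0,0,0,0,0,1],[-1,0,0,0,0,0,1]]' 40
python3 -m crank '[[-1,0,0,0,0,0,1],[-1,0,0,0,0,0,1],[-1,0,0,0,0,0,1],[-1,0,0,0,0,0,1],[-1,0,0,0,0,0,1],[-1,0,0,0,0,0,1],[-1,0,0,0,0,0,1],[-1,0,0,0,0,0,1]]'
python3 -m crank '[[-1,0,0,0,0,0,1],[-1,0,0,0,0,0,1],[-1,0,0,0,0,0,0.66],[-1,0,0.1,0,0,0,0],[-1,0,0.1,0,0,0,0],[-1,0,0.1,0,0,0,0],[-1,0,0.1,0,0,0,0],[-1,0,0.1,0,0,0,0]]'
python3 -c "
from h import *
need(.4294,-.2777,.1,-3.6)"
```

```text
clock: 1.1
tool_pos: [0.203, 0.5911, 0.2312]
ee_rot: [0.431, 0.902, -0.0, 0.0]
force: [-0.2, 0.2, -0.1]
grip_width: -0.0001
clock: 1.9
tool_pos: [0.2029, 0.5911, 0.2312]
ee_rot: [0.663, 0.748, -0.0, 0.0]
force: [-0.0, 0.9, 0.1]
grip_width: 0.0004
clock: 2.7
tool_pos: [0.4542, 0.5752, 0.2313]
ee_rot: [0.729, 0.685, 0.0, -0.0]
force: [-0.7, 1.3, 1.0]
grip_width: 0.0
2.7 [0.4542 0.5752 0.2313] [ 0.729  0.685  0.    -0.   ] [-0.7  1.3  1. ] 0.0Traceback (most recent call last):
  File "<string>", line 3, in <module>
    need(.4294,-.2777,.1,-3.6)
    ~~~~^^^^^^^^^^^^^^^^^^^^^^
  File "h.py", line 25, in need
    t=np.radians(th); W=R.from_matrix(np.array([[np.sin(t),np.cos(t),0],[-np.cos(t),np.sin(t),0],[0,0,-1.]]))
                        ~~~~~~~~~~~~~^^^^^^^^^^^^^^^^^^^^^^^^^^^^^^^^^^^^^^^^^^^^^^^^^^^^^^^^^^^^^^^^^^^^^^^^
  File "scipy/spatial/transform/_rotation.pyx", line 1143, in scipy.spatial.transform._rotation.Rotation.from_matrix
ValueError: Non-positive determinant (left-handed or null coordinate frame) in rotation matrix 0: [[-0.06279052  0.99802673  0.        ]
 [-0.99802673 -0.06279052  0.        ]
 [ 0.          0.         -1.        ]].
```

```bash
python3 - <<'E'
s=open('h.py').read()
i=s.index("t=np.radians(th)"); j=s.index("    print('shift")
s=s[:i]+"t=np.radians(th); W=R.from_matrix(np.array([[-np.sin(t),np.cos(t),0],[np.cos(t),np.sin(t),0],[0,0,-1.]]))\n"+s[j:]
open('h.py','w').write(s)
E
python3 -c "
from h import *
need(.4294,-.2777,.1,-3.6)"
```

```text
2.7 [0.4542 0.5752 0.2313] [ 0.729  0.685  0.    -0.   ] [-0.7  1.3  1. ] 0.0
shift now-axes [-1.706  0.056  0.262] in final axes [-1.706  0.058  0.263] turn [-0.   -0.    0.01]
```

```bash
python3 -m crank '[[-1,-0.1,0,0,0,0,0],[-1,-0.1,0,0,0,0,0],[-1,-0.1,0,0,0,0,0],[-1,-0.1,0,0,0,0,0],[-1,-0.1,0,0,0,0,0],[-1,-0.1,0,0,0,0,0],[-1,-0.1,0,0,0,0,0],[-1,-0.1,0,0,0,0,0]]' >/dev/null
python3 -m crank '[[-1,-0.1,0,0,0,0,0],[-1,-0.1,0,0,0,0,0],[-1,-0.1,0,0,0,0,0],[-1,-0.1,0,0,0,0,0],[-1,-0.1,0,0,0,0,0],[-1,-0.1,0,0,0,0,0],[-1,-0.1,0,0,0,0,0],[-1,-0.1,0,0,0,0,0]]' >/dev/null
python3 -m crank '[[-1,-0.1,0,0,0,0,0],[-1,0,0.056,0,0,0,0],[-1,0,0,0.08,0,0,0],[-1,0,0,0.09,0,0,0],[-1,0,0,0.09,0,0,0],[-1,0,0,0.05,0,0,0],[-1,0,0,0,0,0,0]]'
python3 -c "
from h import *
need(.4294,-.2777,.038,-3.6); c=snap('side'); a=c['image'][230:370,220:400]
cv2.imwrite('pics/p1.png',cv2.resize(cv2.convertScaleAbs(a,alpha=1.7,beta=10),None,fx=4,fy=4,interpolation=2)[:,:,::-1]); print(proj(c,r.observe()['tool_pos']))"
```

```text
clock: 5.0
tool_pos: [0.4251, -0.2735, 0.0734]
ee_rot: [0.729, 0.685, -0.001, -0.003]
force: [-0.3, 0.2, 0.2]
grip_width: -0.0003
5.0 [ 0.4251 -0.2735  0.0734] [ 0.729  0.685 -0.001 -0.003] [-0.3  0.2  0.2] -0.0003
shift now-axes [-0.008  0.01   0.071] in final axes [-0.008  0.009  0.071] turn [-0.09 -0.02 -0.  ]
(np.float64(287.67187538842325), np.float64(295.89075102496207))
```

View pics/p1.png

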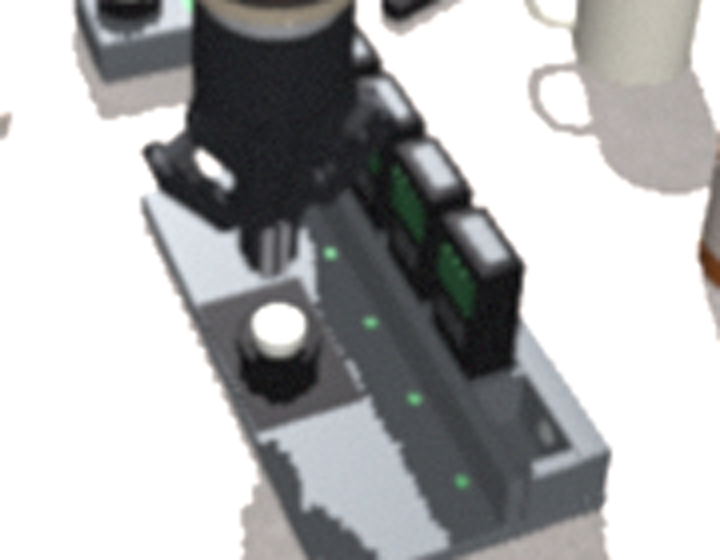

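The tool is about 40 mm above the power button (button at (280,325) in the crop, fingertip at (275,265)), and the knuckles clear the pagers.

```bash
python3 -m crank '[[-1,-0.008,0.009,0.03,0,0,0],[-1,0,0,0.04,0,0,0],[-1,0,0,0,0,0,0]]'
python3 -m crank '[[-1,0,0,0.006,0,0,0],[-1,0,0,0.006,0,0,0],[-1,0,0,0,0,0,0]]'
```

```text
clock: 5.35
tool_pos: [0.4317, -0.2788, 0.0416]
ee_rot: [0.729, 0.685, 0.0, -0.0]
force: [-0.2, 0.3, 0.9]
grip_width: 0.0002
clock: 5.65
tool_pos: [0.4319, -0.279, 0.036]
ee_rot: [0.729, 0.685, 0.0, 0.0]
force: [-0.1, -0.6, -0.8]
grip_width: -0.0003
```

```bash
python3 -m crank '[[-1,0,0,0.006,0,0,0],[-1,0,0,0.006,0,0,0],[-1,0,0,0,0,0,0]]'
python3 -m crank '[[-1,0,0,0.004,0,0,0],[-1,0,0,0,0,0,0]]'
```

```text
clock: 5.95
tool_pos: [0.432, -0.2792, 0.0294]
ee_rot: [0.729, 0.685, 0.0, 0.0]
force: [1.6, 0.1, 4.0]
grip_width: 0.0
clock: 6.15
tool_pos: [0.432, -0.2792, 0.028]
ee_rot: [0.729, 0.685, 0.001, 0.0]
force: [-0.7, 2.3, 11.1]
grip_width: -0.0001
```

Bottomed out at z=28 mm with 11 N. I'll push slightly more, hold, then release upward.

```bash
python3 -m crank '[[-1,0,0,0.002,0,0,0],[-1,0,0,0,0,0,0],[-1,0,0,0,0,0,0],[-1,0,0,0,0,0,0],[-1,0,0,0,0,0,0],[-1,0,0,0,0,0,0],[-1,0,0,0,0,0,0],[-1,0,0,0,0,0,0]]'
python3 -m crank '[[-1,0,0,-0.03,0,0,0],[-1,0,0,-0.09,0,0,0],[0.2,0,0,-0.1,0,0,0],[0.2,0,0,-0.1,0,0,0],[0.2,0,0,-0.1,0,0,0],[0.2,0,0,0,0,0,0]]'
python3 -c "
from h import *
c=snap('top'); s=snap('side'); 
a=cv2.resize(s['image'][90:400,150:430],None,fx=2,fy=2,interpolation=2); cv2.imwrite('pics/p2.png',cv2.convertScaleAbs(a[:600],alpha=1.6,beta=10)[:,:,::-1])
need(.518,.388,.2,-22.7); need(.5179,.3878,.042,-22.7)"
```

```text
clock: 6.95
tool_pos: [0.4321, -0.2792, 0.0278]
ee_rot: [0.729, 0.684, 0.001, 0.001]
force: [-2.7, 2.8, 23.1]
grip_width: 0.0002
clock: 7.55
tool_pos: [0.4334, -0.2811, 0.2421]
ee_rot: [0.729, 0.684, 0.002, 0.004]
force: [0.2, -1.1, -1.3]
grip_width: 0.0512
7.65 [ 0.4317 -0.2788  0.2372] [0.729 0.685 0.001 0.001] [ 0.3  0.5 -0.2] 0.0512
shift now-axes [1.342 0.089 0.075] in final axes [ 1.297 -0.355  0.074] turn [ 0.03 -0.01  4.78]
7.65 [ 0.4317 -0.2788  0.2372] [0.729 0.685 0.001 0.001] [ 0.3  0.5 -0.2] 0.0512
shift now-axes [1.341 0.088 0.391] in final axes [ 1.296 -0.355  0.39 ] turn [ 0.03 -0.01  4.78]
```

View pics/p2.png

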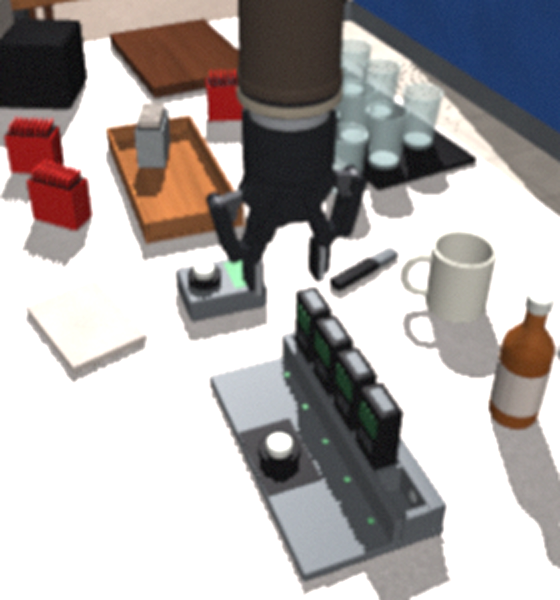

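The button is back up after the press and all 4 pagers are still in the rack (crop (320..380, 300..430)). Now the caddy.

```bash
python3 -m crank '[[0.6,0.1,0.01,0,0,0,0],[0.6,0.1,0.01,0,0,0,0],[0.6,0.1,0.01,0,0,0,0],[0.6,0.1,0.01,0,0,0,0],[0.6,0.1,0.01,0,0,0,0],[0.6,0.1,0.01,0,0,0,0],[0.6,0.1,0.01,0,0,0,0],[0.6,0.1,0.01,0,0,0,0]]' >/dev/null
python3 -m crank '[[0.6,0.1,0.01,0,0,0,0],[0.6,0.1,0,0,0,0,0],[0.6,0.1,0,0,0,0,0],[0.6,0.1,0,0,0,0,1],[0.6,0,0,0,0,0,1],[0.6,0,0,0,0,0,1],[0.6,0,0,0,0,0,1],[0.6,0,0,0,0,0,0.8]]' >/dev/null
python3 -m crank '[[0.6,0,0,0.05,0,0,0],[0.6,0,0,0,0,0,0],[0.6,0,0,0,0,0,0]]'
python3 -c "
from h import *
need(.5179,.3878,.042,-22.7)
c=snap('side'); a=cv2.resize(c['image'][50:260,130:330],None,fx=3,fy=2.8,interpolation=2); cv2.imwrite('pics/p3.png',cv2.convertScaleAbs(a,alpha=1.6,beta=10)[:,:,::-1])
c=snap('top'); a=cv2.resize(c['image'][150:290,70:260],None,fx=4,fy=4,interpolation=2); cv2.imwrite('pics/p3t.png',cv2.convertScaleAbs(a,alpha=1.6,beta=10)[:,:,::-1])
"
```

```text
clock: 9.55
tool_pos: [0.5127, 0.3142, 0.2099]
ee_rot: [0.833, 0.553, -0.002, 0.0]
force: [-0.5, 1.1, 0.3]
grip_width: 0.0683
9.55 [0.5127 0.3142 0.2099] [ 0.833  0.553 -0.002  0.   ] [-0.5  1.1  0.3] 0.0683
shift now-axes [ 0.141 -0.047  0.335] in final axes [ 0.14  -0.047  0.336] turn [-0.02  0.05 -0.02]
```

View pics/p3.png

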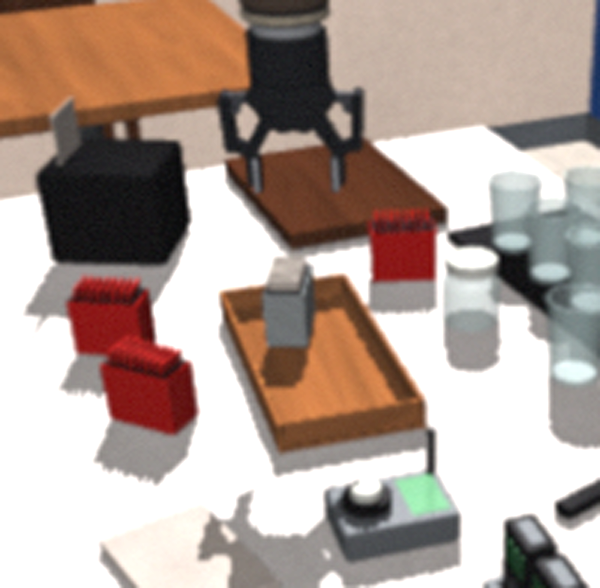

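The tray and caddy are unmoved: caddy top at crop (290,272), predicted (288,279).

```bash
python3 -m crank '[[0.6,0.07,-0.024,0,0,0,0],[0.6,0.07,-0.023,0,0,0,0],[0.6,0,0,0.08,0,0,0],[0.6,0,0,0.08,0,0,0],[0.6,0,0,0.06,0,0,0],[0.6,0,0,0,0,0,0],[0.6,0,0,0,0,0,0]]'
python3 -c "
from h import *
need(.5179,.3878,.042,-22.7)
c=snap('side'); a=cv2.resize(c['image'][90:210,180:300],None,fx=5,fy=5,interpolation=2); cv2.imwrite('pics/p4.png',cv2.convertScaleAbs(a,alpha=1.6,beta=10)[:,:,::-1])
"
```

```text
clock: 10.35
tool_pos: [0.5196, 0.3885, 0.1023]
ee_rot: [0.833, 0.553, 0.0, 0.0]
force: [-0.2, 0.4, 0.7]
grip_width: 0.0683
10.35 [0.5196 0.3885 0.1023] [0.833 0.553 0.    0.   ] [-0.2  0.4  0.7] 0.0683
shift now-axes [-0.003 -0.003  0.121] in final axes [-0.003 -0.003  0.121] turn [ 0.01 -0.   -0.03]
```

View pics/p4.png

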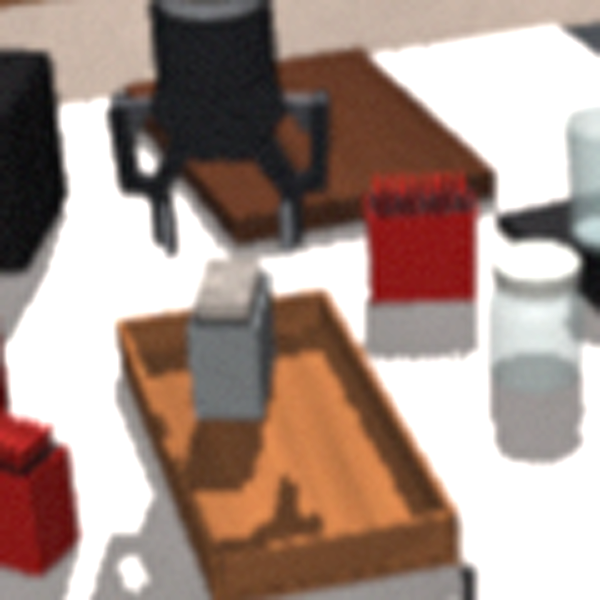

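The jaws straddle the caddy top, so I'll descend and grip.

```bash
python3 -m crank '[[0.6,-0.003,-0.003,0.06,0,0,0],[0.6,0,0,0.05,0,0,0],[0.6,0,0,0.01,0,0,0],[0.6,0,0,0,0,0,0],[-1,0,0,0,0,0,0],[-1,0,0,0,0,0,0],[-1,0,0,0,0,0,0],[-1,0,0,0,0,0,0]]' 60
python3 -m crank '[[-1,0,0,0,0,0,0],[-1,0,0,-0.04,0,0,0],[-1,0,0,-0.06,0,0,0],[-1,0,0,-0.06,0,0,0],[-1,0,0,-0.06,0,0,0],[-1,0,0,0,0,0,0],[-1,0,0,0,0,0,0]]' 
python3 -c "
from h import *
need(.64,.09,.15,-3.6)"
```

```text
clock: 11.2
tool_pos: [0.5182, 0.3886, 0.0437]
ee_rot: [0.833, 0.553, 0.002, -0.0]
force: [-2.2, -0.2, 5.4]
grip_width: 0.0455
clock: 11.9
tool_pos: [0.5173, 0.3881, 0.1524]
ee_rot: [0.833, 0.554, 0.001, -0.0]
force: [-0.5, -0.4, -4.1]
grip_width: 0.0457
11.9 [0.5173 0.3881 0.1524] [ 0.833  0.554  0.001 -0.   ] [-0.5 -0.4 -4.1] 0.0457
shift now-axes [-0.455  0.457  0.004] in final axes [-0.58   0.282  0.005] turn [ 0.01 -0.03 -4.8 ]
```

```bash
python3 -m crank '[[-1,-0.07,0.07,0,0,0,0],[-1,-0.07,0.07,0,0,0,0],[-1,-0.07,0.07,0,0,0,0],[-1,-0.07,0.07,0,0,0,0],[-1,-0.07,0.07,0,0,0,0],[-1,-0.07,0.07,0,0,0,0],[-1,-0.035,0.04,0,0,0,0],[-1,0,0,0,0,0,-1]]' >/dev/null
python3 -m crank '[[-1,0,0,0,0,0,-1],[-1,0,0,0,0,0,-1],[-1,0,0,0,0,0,-1],[-1,0,0,0,0,0,-0.8],[-1,0,0,0,0,0,0],[-1,0,0,0,0,0,0]]'
python3 -c "
from h import *
need(.65,.085,.039,-3.6); c=snap('top'); a=cv2.resize(c['image'][90:290,70:340],None,fx=2.9,fy=2.9,interpolation=2); cv2.imwrite('pics/p5.png',cv2.convertScaleAbs(a,alpha=1.6,beta=10)[:,:,::-1])"
```

```text
clock: 13.3
tool_pos: [0.6404, 0.0888, 0.1503]
ee_rot: [0.73, 0.684, -0.001, -0.0]
force: [-0.4, -0.3, -2.1]
grip_width: 0.0452
13.3 [0.6404 0.0888 0.1503] [ 0.73   0.684 -0.001 -0.   ] [-0.4 -0.3 -2.1] 0.0452
shift now-axes [-0.006  0.02   0.223] in final axes [-0.006  0.02   0.223] turn [-0.02  0.01 -0.02]
```

View pics/p5.png

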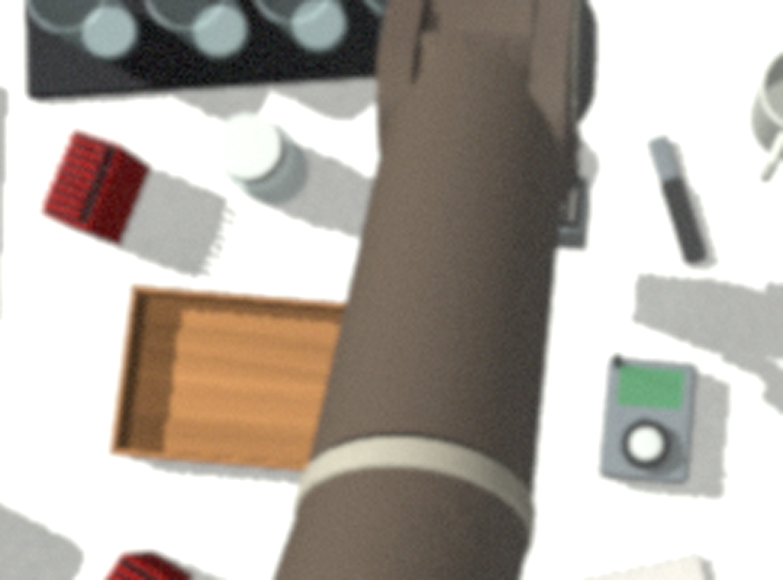

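The caddy is held over bare counter, well clear of the marker (crop (680,200)) and the tray. Setting it down.

```bash
python3 -m crank '[[-1,-0.006,0.02,0.06,0,0,0],[-1,0,0,0.06,0,0,0],[-1,0,0,0.06,0,0,0],[-1,0,0,0.03,0,0,0],[-1,0,0,0,0,0,0],[-1,0,0,0,0,0,0]]'
python3 -c "
from h import *
need(.65,.085,.039,-3.6)"
```

```text
clock: 13.95
tool_pos: [0.6513, 0.0851, 0.047]
ee_rot: [0.729, 0.684, 0.0, 0.0]
force: [1.0, -0.1, -1.7]
grip_width: 0.0456
13.95 [0.6513 0.0851 0.047 ] [0.729 0.684 0.    0.   ] [ 1.  -0.1 -1.7] 0.0456
shift now-axes [-0.    -0.003  0.016] in final axes [-0.    -0.003  0.016] turn [ 0.01  0.   -0.  ]
```

```bash
python3 -m crank '[[-1,0,0,0.008,0,0,0],[-1,0,0,0.006,0,0,0],[-1,0,0,0.003,0,0,0],[-1,0,0,0,0,0,0]]'
python3 -m crank '[[-1,0,0,0.002,0,0,0],[0.5,0,0,0,0,0,0],[0.5,0,0,0,0,0,0],[0.5,0,0,0,0,0,0],[0.5,0,0,-0.05,0,0,0],[0.5,0,0,-0.08,0,0,0],[0.5,0,0,-0.1,0,0,0],[0.5,0,0,-0.1,0,0,0]]'
python3 -c "
from h import *
need(.5191,-.1760,.2,-3.6)"
```

```text
clock: 14.35
tool_pos: [0.6508, 0.0853, 0.038]
ee_rot: [0.729, 0.685, 0.0, -0.0]
force: [0.1, 0.1, -1.8]
grip_width: 0.0454
clock: 15.15
tool_pos: [0.6504, 0.0851, 0.2032]
ee_rot: [0.729, 0.685, -0.0, -0.0]
force: [0.3, 1.1, 0.3]
grip_width: 0.0643
15.15 [0.6504 0.0851 0.2032] [ 0.729  0.685 -0.    -0.   ] [0.3 1.1 0.3] 0.0643
shift now-axes [-0.538 -0.229  0.007] in final axes [-0.538 -0.229  0.006] turn [-0.01  0.01 -0.  ]
```

```bash
python3 -m crank '[[0.3,-0.09,-0.038,0,0,0,0],[0.3,-0.09,-0.038,0,0,0,0],[0.3,-0.09,-0.038,0,0,0,0],[0.3,-0.09,-0.038,0,0,0,0],[0.3,-0.09,-0.038,0,0,0,0],[0.3,-0.09,-0.038,0,0,0,0],[0.3,0,0,0.08,0,0,0],[0.3,0,0,0,0,0,0]]'
python3 -c "
from h import *
need(.519,-.1760,.065,-3.6)
c=snap('side'); a=cv2.resize(c['image'][180:340,230:400],None,fx=3.7,fy=3.7,interpolation=2); cv2.imwrite('pics/p6.png',cv2.convertScaleAbs(a,alpha=1.6,beta=10)[:,:,::-1])"
```

```text
clock: 15.95
tool_pos: [0.5172, -0.1775, 0.159]
ee_rot: [0.73, 0.683, -0.001, -0.002]
force: [-0.2, 1.4, -0.8]
grip_width: 0.0554
15.95 [ 0.5172 -0.1775  0.159 ] [ 0.73   0.683 -0.001 -0.002] [-0.2  1.4 -0.8] 0.0554
shift now-axes [0.003 0.004 0.188] in final axes [0.003 0.003 0.188] turn [-0.07 -0.01 -0.04]
```

View pics/p6.png

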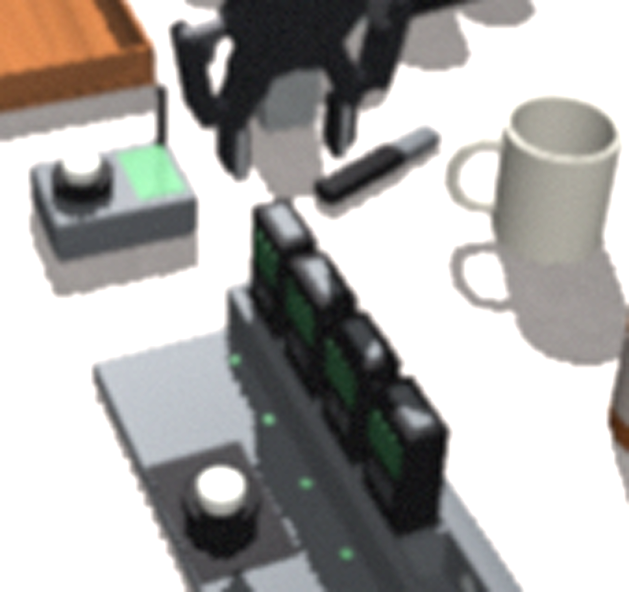

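The jaws are centred on the farthest pager (crop (283,215)). Descending and gripping.

```bash
python3 -m crank '[[0.3,0.003,0.003,0.06,0,0,0],[0.3,0,0,0.06,0,0,0],[0.3,0,0,0.06,0,0,0],[0.3,0,0,0.006,0,0,0],[0.3,0,0,0,0,0,0],[-1,0,0,0,0,0,0],[-1,0,0,0,0,0,0],[-1,0,0,0,0,0,0]]' 70
python3 -m crank '[[-1,0,0,0,0,0,0],[-1,0,0,0,0,0,0]]'
```

```text
clock: 16.8
tool_pos: [0.5215, -0.1757, 0.0703]
ee_rot: [0.729, 0.685, 0.0, -0.0]
force: [-5.1, -0.0, 8.4]
grip_width: 0.0255
clock: 17.0
tool_pos: [0.5215, -0.1757, 0.0703]
ee_rot: [0.729, 0.685, 0.0, -0.0]
force: [-3.8, 0.8, 6.6]
grip_width: 0.0251
```

```bash
python3 -m crank '[[-1,0,0,-0.02,0,0,0],[-1,0,0,-0.02,0,0,0],[-1,0,0,-0.02,0,0,0],[-1,0,0,-0.02,0,0,0],[-1,0,0,-0.06,0,0,0],[-1,0,0,-0.08,0,0,0],[-1,0,0,-0.08,0,0,0],[-1,0,0,0,0,0,0]]'
python3 -c "
from h import *
need(.526,.401,.2,-6)
c=snap('side'); a=cv2.resize(c['image'][150:350,200:400],None,fx=2,fy=2,interpolation=2); cv2.imwrite('pics/p7.png',cv2.convertScaleAbs(a,alpha=1.6,beta=10)[:,:,::-1])"
```

```text
clock: 17.8
tool_pos: [0.5253, -0.1775, 0.2256]
ee_rot: [0.729, 0.684, 0.004, 0.005]
force: [0.6, -0.6, -0.5]
grip_width: 0.0254
17.8 [ 0.5253 -0.1775  0.2256] [0.729 0.684 0.004 0.005] [ 0.6 -0.6 -0.5] 0.0254
shift now-axes [ 1.155 -0.072  0.049] in final axes [ 1.151 -0.119  0.051] turn [0.17 0.01 0.59]
```

View pics/p7.png

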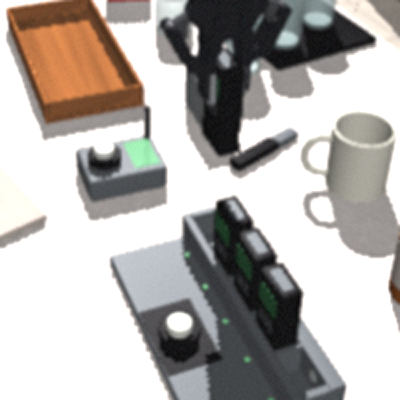

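The first pager is out and held straight, and the tray is empty and in place.

```bash
python3 -m crank '[[-1,0.085,-0.006,0,0,0,0],[-1,0.085,-0.006,0,0,0,0],[-1,0.085,-0.006,0,0,0,0],[-1,0.085,-0.006,0,0,0,0],[-1,0.085,-0.006,0,0,0,0],[-1,0.085,-0.006,0,0,0,0],[-1,0.085,-0.006,0,0,0,0],[-1,0.085,-0.006,0,0,0,0]]' >/dev/null
python3 -m crank '[[-1,0.085,-0.006,0,0,0,0],[-1,0.085,-0.006,0,0,0,0],[-1,0.085,-0.006,0,0,0,0],[-1,0.085,-0.006,0,0,0,0],[-1,0.085,0,0,0,0,0],[-1,0.05,0,0,0,0,0.59],[-1,0,0,0,0,0,0],[-1,0,0,0,0,0,0]]'
cat > tray.py <<'E'
from h import *
def tray():
    """tray pose from its brown region in the top view (arm must be off it)"""
    c=snap('top'); hsv=cv2.cvtColor(c['image'],cv2.COLOR_RGB2HSV)
    m=((hsv[...,0]<20)&(hsv[...,1]>110)&(hsv[...,2]>35)).astype(np.uint8)*255
    m[:165]=0; m[285:]=0; m[:,:68]=0; m[:,270:]=0
    m=cv2.morphologyEx(m,cv2.MORPH_CLOSE,np.ones((25,25)))
    k=max(cv2.findContours(m,0,2)[0],key=cv2.contourArea)
    w=np.array([onz(c,*p,.036)[:2] for p in cv2.boxPoints(cv2.minAreaRect(k))]); e=np.diff(w,axis=0)[:2]; L=np.linalg.norm(e,axis=1); d=e[L.argmax()]
    print('tray',np.round(w.mean(0),4),np.round(L,3),round(np.degrees(np.arctan2(d[1],d[0]))%180-90,1))
E
python3 -c "
from tray import *
need(.526,.401,.0655,-6); tray()"
```

```text
clock: 19.45
tool_pos: [0.5216, 0.4029, 0.2177]
ee_rot: [0.742, 0.67, -0.001, 0.0]
force: [0.2, 0.0, -0.8]
grip_width: 0.0254
19.45 [0.5216 0.4029 0.2177] [ 0.742  0.67  -0.001  0.   ] [ 0.2  0.  -0.8] 0.0254
shift now-axes [-0.002  0.009  0.304] in final axes [-0.003  0.009  0.304] turn [-0.01  0.02  0.03]
tray [0.5164 0.3077] [0.145 0.311] -5.9
```

```bash
python3 -m crank '[[-1,-0.002,0.009,0.07,0,0,0],[-1,0,0,0.07,0,0,0],[-1,0,0,0.07,0,0,0],[-1,0,0,0.06,0,0,0],[-1,0,0,0.02,0,0,0],[-1,0,0,0,0,0,0],[-1,0,0,0,0,0,0]]'
python3 -c "
from h import *
need(.526,.401,.0655,-6)"
```

```text
clock: 20.2
tool_pos: [0.5275, 0.4013, 0.0754]
ee_rot: [0.743, 0.669, 0.001, 0.0]
force: [0.1, 0.2, -0.7]
grip_width: 0.0254
20.2 [0.5275 0.4013 0.0754] [0.743 0.669 0.001 0.   ] [ 0.1  0.2 -0.7] 0.0254
shift now-axes [-0.001 -0.003  0.02 ] in final axes [-0.001 -0.003  0.02 ] turn [ 0.02 -0.02 -0.  ]
```

```bash
python3 -m crank '[[-1,0,0,0.008,0,0,0],[-1,0,0,0.006,0,0,0],[-1,0,0,0.004,0,0,0],[-1,0,0,0,0,0,0],[-1,0,0,0,0,0,0]]'
python3 -c "
from h import *
st()"
```

```text
clock: 20.7
tool_pos: [0.5263, 0.4016, 0.0649]
ee_rot: [0.743, 0.669, 0.0, -0.0]
force: [1.2, 0.2, -2.4]
grip_width: 0.0255
20.7 [0.5263 0.4016 0.0649] [ 0.743  0.669  0.    -0.   ] [ 1.2  0.2 -2.4] 0.0255
```

```bash
python3 -m crank '[[-1,0,0,0.003,0,0,0],[-1,0,0,0,0,0,0],[-1,0,0,0,0,0,0]]'
python3 -m crank '[[0.3,0,0,0,0,0,0],[0.3,0,0,0,0,0,0],[0.3,0,0,0,0,0,0],[0.3,0,0,-0.04,0,0,0],[0.3,0,0,-0.07,0,0,0],[0.3,0,0,-0.09,0,0,0],[0.3,0,0,-0.09,0,0,0],[0.3,0,0,0,0,0,0]]'
python3 -c "
from h import *
need(.5155,-.2298,.2,-3.6)"
```

```text
clock: 21.0
tool_pos: [0.5265, 0.4017, 0.0644]
ee_rot: [0.743, 0.669, 0.0, -0.0]
force: [-2.3, -2.3, 7.3]
grip_width: 0.0256
clock: 21.8
tool_pos: [0.5295, 0.403, 0.2154]
ee_rot: [0.743, 0.669, 0.006, 0.0]
force: [1.2, 0.0, 0.4]
grip_width: 0.0556
21.8 [0.5295 0.403  0.2154] [0.743 0.669 0.006 0.   ] [1.2 0.  0.4] 0.0556
shift now-axes [-1.262  0.104  0.021] in final axes [-1.265  0.052  0.031] turn [ 0.11 -0.11 -0.59]
```

```bash
python3 -m crank '[[0.3,-0.084,0.007,0,0,0,0],[0.3,-0.084,0.007,0,0,0,0],[0.3,-0.084,0.007,0,0,0,0],[0.3,-0.084,0.007,0,0,0,0],[0.3,-0.084,0.007,0,0,0,0],[0.3,-0.084,0.007,0,0,0,0],[0.3,-0.084,0.007,0,0,0,0],[0.3,-0.084,0.007,0,0,0,0]]' >/dev/null
python3 -m crank '[[0.3,-0.084,0.007,0,0,0,0],[0.3,-0.084,0.007,0,0,0,0],[0.3,-0.084,0.007,0,0,0,0],[0.3,-0.084,0.007,0,0,0,0],[0.3,-0.084,0.007,0,0,0,0],[0.3,-0.084,0.007,0,0,0,0],[0.3,-0.084,0,0,0,0,-0.59],[0.3,0,0,0.06,0,0,0]]' >/dev/null
python3 -m crank '[[0.3,0,0,0,0,0,0],[0.3,0,0,0,0,0,0]]'
python3 -c "
from tray import *
need(.517,-.2298,.066,-3.6); tray()"
```

```text
clock: 23.6
tool_pos: [0.5094, -0.2294, 0.1778]
ee_rot: [0.729, 0.685, -0.0, -0.001]
force: [1.0, 0.4, 1.3]
grip_width: 0.0554
23.6 [ 0.5094 -0.2294  0.1778] [ 0.729  0.685 -0.    -0.001] [1.  0.4 1.3] 0.0554
shift now-axes [-0.     0.016  0.224] in final axes [0.    0.015 0.224] turn [-0.03 -0.01  0.01]
tray [0.5163 0.3082] [0.145 0.312] -5.9
```

```bash
python3 -m crank '[[0.3,0,0.015,0.06,0,0,0],[0.3,0,0,0.07,0,0,0],[0.3,0,0,0.07,0,0,0],[0.3,0,0,0.02,0,0,0],[0.3,0,0,0,0,0,0],[-1,0,0,0,0,0,0],[-1,0,0,0,0,0,0],[-1,0,0,0,0,0,0]]' 70
python3 -m crank '[[-1,0,0,0,0,0,0],[-1,0,0,0,0,0,0]]'
```

```text
clock: 24.45
tool_pos: [0.518, -0.231, 0.0702]
ee_rot: [0.729, 0.685, 0.001, 0.001]
force: [-2.3, 0.8, 5.4]
grip_width: 0.0251
clock: 24.65
tool_pos: [0.518, -0.231, 0.0702]
ee_rot: [0.729, 0.685, 0.001, 0.001]
force: [-2.0, -0.0, 4.9]
grip_width: 0.025
```

```bash
python3 -m crank '[[-1,0,0,-0.02,0,0,0],[-1,0,0,-0.02,0,0,0],[-1,0,0,-0.02,0,0,0],[-1,0,0,-0.02,0,0,0],[-1,0,0,-0.06,0,0,0],[-1,0,0,-0.08,0,0,0],[-1,0,0,-0.08,0,0,0],[-1,0,0,0,0,0,0]]'
python3 -m crank '[[-1,0.085,-0.006,0,0,0,0],[-1,0.085,-0.006,0,0,0,0],[-1,0.085,-0.006,0,0,0,0],[-1,0.085,-0.006,0,0,0,0],[-1,0.085,-0.006,0,0,0,0],[-1,0.085,-0.006,0,0,0,0],[-1,0.085,-0.006,0,0,0,0],[-1,0.085,-0.006,0,0,0,0]]' >/dev/null
python3 -m crank '[[-1,0.085,-0.006,0,0,0,0],[-1,0.085,-0.006,0,0,0,0],[-1,0.085,-0.006,0,0,0,0],[-1,0.085,-0.006,0,0,0,0],[-1,0.085,0,0,0,0,0],[-1,0.03,0,0,0,0,0.59],[-1,0,0,0,0,0,0],[-1,0,0,0,0,0,0]]'
python3 -c "
from tray import *
need(.520,.339,.066,-6); tray()"
```

```text
clock: 25.45
tool_pos: [0.5199, -0.2327, 0.225]
ee_rot: [0.729, 0.684, 0.003, 0.004]
force: [-0.5, -0.3, -1.2]
grip_width: 0.0254
clock: 27.05
tool_pos: [0.5169, 0.337, 0.2183]
ee_rot: [0.743, 0.67, -0.0, 0.0]
force: [0.1, -0.6, -1.2]
grip_width: 0.0253
27.05 [0.5169 0.337  0.2183] [ 0.743  0.67  -0.     0.   ] [ 0.1 -0.6 -1.2] 0.0253
shift now-axes [0.005 0.006 0.305] in final axes [0.005 0.006 0.305] turn [0.   0.01 0.02]
tray [0.5162 0.3072] [0.145 0.309] -6.0
```

```bash
python3 -m crank '[[-1,0.005,0.006,0.07,0,0,0],[-1,0,0,0.07,0,0,0],[-1,0,0,0.07,0,0,0],[-1,0,0,0.07,0,0,0],[-1,0,0,0.02,0,0,0],[-1,0,0,0.003,0,0,0],[-1,0,0,0,0,0,0],[-1,0,0,0,0,0,0]]'
python3 -c "
from h import *
need(.520,.339,.064,-6)"
```

```text
clock: 27.9
tool_pos: [0.5213, 0.3405, 0.0689]
ee_rot: [0.743, 0.669, 0.002, 0.0]
force: [-0.7, -0.4, -1.3]
grip_width: 0.0251
27.9 [0.5213 0.3405 0.0689] [0.743 0.669 0.002 0.   ] [-0.7 -0.4 -1.3] 0.0251
shift now-axes [-0.003 -0.002  0.01 ] in final axes [-0.003 -0.002  0.01 ] turn [ 0.03 -0.03  0.01]
```

```bash
python3 -m crank '[[-1,0,0,0.006,0,0,0],[-1,0,0,0.003,0,0,0],[-1,0,0,0,0,0,0],[-1,0,0,0,0,0,0]]'
python3 -m crank '[[-1,0,0,0.002,0,0,0],[-1,0,0,0,0,0,0],[-1,0,0,0,0,0,0]]'
```

```text
clock: 28.3
tool_pos: [0.5208, 0.3408, 0.0644]
ee_rot: [0.743, 0.67, 0.001, -0.0]
force: [-2.5, -0.9, 10.7]
grip_width: 0.0249
clock: 28.6
tool_pos: [0.5209, 0.3408, 0.0643]
ee_rot: [0.743, 0.669, 0.001, -0.0]
force: [-5.0, -2.3, 19.0]
grip_width: 0.0254
```

Contact made. Release, then fetch the third pager, at (.512,-.284).

```bash
python3 -m crank '[[0.3,0,0,-0.002,0,0,0],[0.3,0,0,0,0,0,0],[0.3,0,0,0,0,0,0],[0.3,0,0,-0.04,0,0,0],[0.3,0,0,-0.07,0,0,0],[0.3,0,0,-0.09,0,0,0],[0.3,0,0,-0.09,0,0,0],[0.3,0,0,0,0,0,0]]'
python3 -m crank '[[0.3,-0.084,0.007,0,0,0,0],[0.3,-0.084,0.007,0,0,0,0],[0.3,-0.084,0.007,0,0,0,0],[0.3,-0.084,0.007,0,0,0,0],[0.3,-0.084,0.007,0,0,0,0],[0.3,-0.084,0.007,0,0,0,0],[0.3,-0.084,0.007,0,0,0,0],[0.3,-0.084,0.007,0,0,0,0]]' >/dev/null
python3 -m crank '[[0.3,-0.084,0.007,0,0,0,0],[0.3,-0.084,0.007,0,0,0,0],[0.3,-0.084,0.007,0,0,0,0],[0.3,-0.084,0.007,0,0,0,0],[0.3,-0.084,0.007,0,0,0,0],[0.3,-0.084,0.007,0,0,0,0],[0.3,-0.07,0,0,0,0,-0.59],[0.3,0,0,0.06,0,0,0]]' >/dev/null
python3 -m crank '[[0.3,0,0,0,0,0,0],[0.3,0,0,0,0,0,0]]'
python3 -c "
from tray import *
need(.5135,-.2838,.066,-3.6); tray()"
```

```text
clock: 29.4
tool_pos: [0.5232, 0.3415, 0.2137]
ee_rot: [0.743, 0.669, 0.005, 0.0]
force: [-0.1, -0.3, 0.3]
grip_width: 0.0554
clock: 31.2
tool_pos: [0.5038, -0.2837, 0.1767]
ee_rot: [0.729, 0.685, -0.0, -0.001]
force: [0.9, 0.0, -0.6]
grip_width: 0.0556
31.2 [ 0.5038 -0.2837  0.1767] [ 0.729  0.685 -0.    -0.001] [ 0.9  0.  -0.6] 0.0556
shift now-axes [0.001 0.02  0.221] in final axes [0.001 0.019 0.221] turn [-0.03 -0.01  0.01]
tray [0.5164 0.3082] [0.145 0.312] -5.9
```

```bash
python3 -m crank '[[0.3,0,0.019,0.06,0,0,0],[0.3,0,0,0.07,0,0,0],[0.3,0,0,0.07,0,0,0],[0.3,0,0,0.018,0,0,0],[0.3,0,0,0,0,0,0],[-1,0,0,0,0,0,0],[-1,0,0,0,0,0,0],[-1,0,0,0,0,0,0]]' 70
python3 -m crank '[[-1,0,0,0,0,0,0],[-1,0,0,0,0,0,0]]'
python3 -m crank '[[-1,0,0,-0.02,0,0,0],[-1,0,0,-0.02,0,0,0],[-1,0,0,-0.02,0,0,0],[-1,0,0,-0.02,0,0,0],[-1,0,0,-0.06,0,0,0],[-1,0,0,-0.08,0,0,0],[-1,0,0,-0.08,0,0,0],[-1,0,0,0,0,0,0]]'
python3 -c "
from tray import *
need(.5135,.278,.066,-6); tray()"
```

```text
clock: 32.05
tool_pos: [0.5144, -0.2857, 0.0703]
ee_rot: [0.729, 0.685, 0.001, 0.001]
force: [-2.5, 0.2, 6.3]
grip_width: 0.0254
clock: 32.25
tool_pos: [0.5144, -0.2857, 0.0703]
ee_rot: [0.729, 0.685, 0.001, 0.001]
force: [-2.4, 0.2, 5.9]
grip_width: 0.025
clock: 33.05
tool_pos: [0.5162, -0.2876, 0.2252]
ee_rot: [0.729, 0.684, 0.002, 0.005]
force: [0.0, -1.5, -1.4]
grip_width: 0.025
33.05 [ 0.5162 -0.2876  0.2252] [0.729 0.684 0.002 0.005] [ 0.  -1.5 -1.4] 0.025
shift now-axes [ 1.13  -0.08   0.314] in final axes [ 1.124 -0.124  0.318] turn [0.15 0.04 0.59]
tray [0.5164 0.3078] [0.145 0.311] -5.9
```

```bash
python3 -m crank '[[-1,0.085,-0.006,0,0,0,0],[-1,0.085,-0.006,0,0,0,0],[-1,0.085,-0.006,0,0,0,0],[-1,0.085,-0.006,0,0,0,0],[-1,0.085,-0.006,0,0,0,0],[-1,0.085,-0.006,0,0,0,0],[-1,0.085,-0.006,0,0,0,0],[-1,0.085,-0.006,0,0,0,0]]' >/dev/null
python3 -m crank '[[-1,0.085,-0.006,0,0,0,0],[-1,0.085,-0.006,0,0,0,0],[-1,0.085,-0.006,0,0,0,0],[-1,0.085,-0.006,0,0,0,0],[-1,0.085,0,0,0,0,0],[-1,0.025,0,0,0,0,0.59],[-1,0,0,0,0,0,0],[-1,0,0,0,0,0,0]]'
python3 -c "
from tray import *
need(.5135,.278,.066,-6); tray()"
```

```text
clock: 34.7
tool_pos: [0.5129, 0.2798, 0.2176]
ee_rot: [0.743, 0.67, -0.001, 0.0]
force: [-0.3, -0.5, -2.2]
grip_width: 0.0256
34.7 [0.5129 0.2798 0.2176] [ 0.743  0.67  -0.001  0.   ] [-0.3 -0.5 -2.2] 0.0256
shift now-axes [-0.003  0.002  0.303] in final axes [-0.003  0.002  0.303] turn [-0.01  0.02  0.02]
tray [0.513  0.2771] [0.145 0.249] -5.9
```

```bash
python3 -c "
from h import *
t=snap('top')['image'][150:290,70:270]; s=snap('side')['image'][60:260,170:370]
a=np.hstack([cv2.resize(t,(571,400),interpolation=2)[:,:420],cv2.resize(s,(380,400),interpolation=2)]); cv2.imwrite('pics/p8.png',cv2.convertScaleAbs(a,alpha=1.6,beta=10)[:,:,::-1])"
```

```text
(no output)
```

View pics/p8.png

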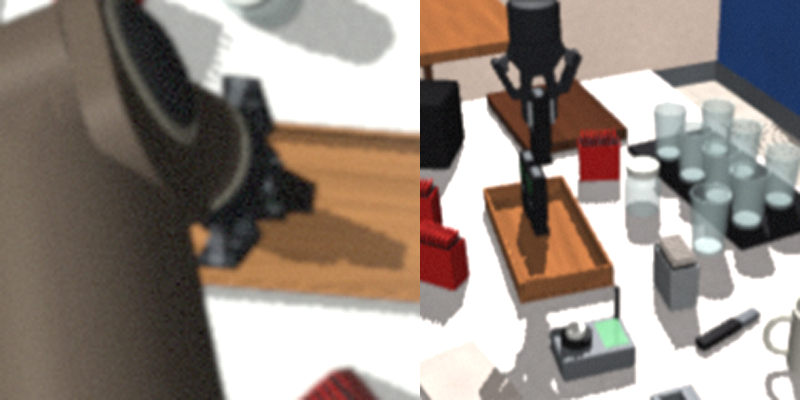

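The arm was hiding the tray's left end. In the side half the tray is in place with the pagers standing (535,195), and the caddy stands on the counter (675,270).

```bash
python3 -m crank '[[-1,-0.003,0.002,0.07,0,0,0],[-1,0,0,0.07,0,0,0],[-1,0,0,0.07,0,0,0],[-1,0,0,0.07,0,0,0],[-1,0,0,0.02,0,0,0],[-1,0,0,0.003,0,0,0],[-1,0,0,0,0,0,0],[-1,0,0,0,0,0,0]]'
python3 -m crank '[[-1,0,0,0.006,0,0,0],[-1,0,0,0.003,0,0,0],[-1,0,0,0,0,0,0],[-1,0,0,0,0,0,0]]'
```

```text
clock: 35.65
tool_pos: [0.5152, 0.2798, 0.0687]
ee_rot: [0.743, 0.669, 0.002, 0.0]
force: [0.0, -0.2, -1.0]
grip_width: 0.0254
clock: 36.05
tool_pos: [0.5149, 0.28, 0.0644]
ee_rot: [0.743, 0.669, 0.001, -0.0]
force: [-1.9, 0.4, 12.8]
grip_width: 0.0253
```

Release, then on to the fourth pager at (.5087,-.3375).

```bash
python3 -m crank '[[0.3,0,0,-0.001,0,0,0],[0.3,0,0,0,0,0,0],[0.3,0,0,0,0,0,0],[0.3,0,0,-0.04,0,0,0],[0.3,0,0,-0.07,0,0,0],[0.3,0,0,-0.09,0,0,0],[0.3,0,0,-0.09,0,0,0],[0.3,0,0,0,0,0,0]]'
python3 -m crank '[[0.3,-0.084,0.007,0,0,0,0],[0.3,-0.084,0.007,0,0,0,0],[0.3,-0.084,0.007,0,0,0,0],[0.3,-0.084,0.007,0,0,0,0],[0.3,-0.084,0.007,0,0,0,0],[0.3,-0.084,0.007,0,0,0,0],[0.3,-0.084,0.007,0,0,0,0],[0.3,-0.084,0.007,0,0,0,0]]' >/dev/null
python3 -m crank '[[0.3,-0.084,0.007,0,0,0,0],[0.3,-0.084,0.007,0,0,0,0],[0.3,-0.084,0.007,0,0,0,0],[0.3,-0.084,0.007,0,0,0,0],[0.3,-0.084,0.007,0,0,0,0],[0.3,-0.084,0.007,0,0,0,0],[0.3,-0.06,0,0,0,0,-0.59],[0.3,0,0,0.06,0,0,0]]' >/dev/null
python3 -m crank '[[0.3,0,0,0,0,0,0],[0.3,0,0,0,0,0,0]]'
python3 -c "
from tray import *
need(.51,-.3373,.066,-3.6); tray()"
```

```text
clock: 36.85
tool_pos: [0.5172, 0.2805, 0.2139]
ee_rot: [0.743, 0.669, 0.005, 0.001]
force: [0.8, -0.0, 0.2]
grip_width: 0.0556
clock: 38.65
tool_pos: [0.4984, -0.3395, 0.1772]
ee_rot: [0.729, 0.685, -0.0, -0.001]
force: [-0.2, 0.1, -0.0]
grip_width: 0.0554
38.65 [ 0.4984 -0.3395  0.1772] [ 0.729  0.685 -0.    -0.001] [-0.2  0.1 -0. ] 0.0554
shift now-axes [0.006 0.023 0.222] in final axes [0.006 0.023 0.222] turn [-0.03 -0.02  0.01]
tray [0.5164 0.3082] [0.145 0.312] -5.9
```

```bash
python3 -m crank '[[0.3,0.006,0.023,0.06,0,0,0],[0.3,0,0,0.07,0,0,0],[0.3,0,0,0.07,0,0,0],[0.3,0,0,0.018,0,0,0],[0.3,0,0,0,0,0,0],[-1,0,0,0,0,0,0],[-1,0,0,0,0,0,0],[-1,0,0,0,0,0,0]]' 70
python3 -m crank '[[-1,0,0,0,0,0,0],[-1,0,0,0,0,0,0]]'
python3 -m crank '[[-1,0,0,-0.02,0,0,0],[-1,0,0,-0.02,0,0,0],[-1,0,0,-0.02,0,0,0],[-1,0,0,-0.02,0,0,0],[-1,0,0,-0.06,0,0,0],[-1,0,0,-0.08,0,0,0],[-1,0,0,-0.08,0,0,0],[-1,0,0,0,0,0,0]]'
python3 -c "
from tray import *
need(.507,.218,.066,-6); tray()"
```

```text
clock: 39.5
tool_pos: [0.5109, -0.3388, 0.0709]
ee_rot: [0.729, 0.685, 0.001, 0.001]
force: [-2.3, 0.5, 7.0]
grip_width: 0.0255
clock: 39.7
tool_pos: [0.5109, -0.3388, 0.0709]
ee_rot: [0.729, 0.685, 0.001, 0.001]
force: [-2.2, 0.4, 6.9]
grip_width: 0.0251
clock: 40.5
tool_pos: [0.5126, -0.3408, 0.2261]
ee_rot: [0.729, 0.684, 0.002, 0.005]
force: [0.1, 0.4, -2.1]
grip_width: 0.0253
40.5 [ 0.5126 -0.3408  0.2261] [0.729 0.684 0.002 0.005] [ 0.1  0.4 -2.1] 0.0253
shift now-axes [ 1.116 -0.085  0.314] in final axes [ 1.11  -0.128  0.32 ] turn [0.15 0.06 0.59]
tray [0.5164 0.3083] [0.145 0.312] -5.9
```

```bash
python3 -m crank '[[-1,0.085,-0.006,0,0,0,0],[-1,0.085,-0.006,0,0,0,0],[-1,0.085,-0.006,0,0,0,0],[-1,0.085,-0.006,0,0,0,0],[-1,0.085,-0.006,0,0,0,0],[-1,0.085,-0.006,0,0,0,0],[-1,0.085,-0.006,0,0,0,0],[-1,0.085,-0.006,0,0,0,0]]' >/dev/null
python3 -m crank '[[-1,0.085,-0.006,0,0,0,0],[-1,0.085,-0.006,0,0,0,0],[-1,0.085,-0.006,0,0,0,0],[-1,0.085,-0.006,0,0,0,0],[-1,0.085,0,0,0,0,0],[-1,0.01,0,0,0,0,0.59],[-1,0,0,0,0,0,0],[-1,0,0,0,0,0,0]]'
python3 -c "
from h import *
need(.507,.218,.066,-6)
t=snap('top')['image'][150:290,70:270]; s=snap('side')['image'][60:260,170:370]
a=np.hstack([cv2.resize(t,(571,400),interpolation=2)[:,:420],cv2.resize(s,(380,400),interpolation=2)]); cv2.imwrite('pics/p9.png',cv2.convertScaleAbs(a,alpha=1.6,beta=10)[:,:,::-1])"
```

```text
clock: 42.15
tool_pos: [0.5091, 0.2194, 0.2185]
ee_rot: [0.743, 0.669, -0.001, 0.0]
force: [0.2, 0.1, -0.3]
grip_width: 0.0252
42.15 [0.5091 0.2194 0.2185] [ 0.743  0.669 -0.001  0.   ] [ 0.2  0.1 -0.3] 0.0252
shift now-axes [-0.003 -0.004  0.305] in final axes [-0.003 -0.004  0.305] turn [-0.01  0.01  0.01]
```

View pics/p9.png

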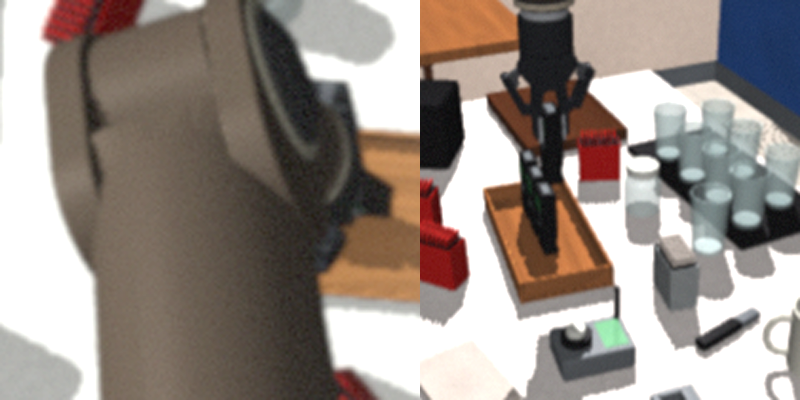

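The tray and caller are unmoved, three pagers are standing in the tray, and the fourth is held above it.

```bash
python3 -m crank '[[-1,-0.003,-0.004,0.07,0,0,0],[-1,0,0,0.07,0,0,0],[-1,0,0,0.07,0,0,0],[-1,0,0,0.07,0,0,0],[-1,0,0,0.02,0,0,0],[-1,0,0,0.003,0,0,0],[-1,0,0,0,0,0,0],[-1,0,0,0,0,0,0]]'
python3 -m crank '[[-1,0,0,0.006,0,0,0],[-1,0,0,0.003,0,0,0],[-1,0,0,0,0,0,0],[-1,0,0,0,0,0,0]]'
```

```text
clock: 43.05
tool_pos: [0.5084, 0.2195, 0.069]
ee_rot: [0.743, 0.669, 0.001, 0.0]
force: [-1.2, 0.9, -0.9]
grip_width: 0.0254
clock: 43.45
tool_pos: [0.5081, 0.2199, 0.065]
ee_rot: [0.743, 0.669, 0.001, -0.0]
force: [-3.5, -0.9, 15.9]
grip_width: 0.0252
```

```bash
python3 -m crank '[[0.3,0,0,-0.001,0,0,0],[0.3,0,0,0,0,0,0],[0.3,0,0,0,0,0,0],[0.3,0,0,-0.04,0,0,0],[0.3,0,0,-0.07,0,0,0],[0.3,0,0,-0.09,0,0,0],[0.3,0,0,-0.09,0,0,0],[0.3,0,0,0,0,0,0]]'
python3 -m crank '[[0.3,-0.084,0,0,0,0,0],[0.3,-0.084,0,0,0,0,0],[-1,-0.084,0,0,0,0,0],[-1,-0.084,0,0,0,0,0],[-1,-0.084,0,0,0,0,0],[-1,-0.084,0,0,0,0,0],[-1,-0.084,0,0,0,0,0],[-1,-0.084,0,0,0,0,0]]' 40
python3 -m crank '[[-1,-0.084,0,0,0,0,0],[-1,-0.084,0,0,0,0,0],[-1,-0.084,0,0,0,0,0],[-1,0,0,0,0,0,0]]' 40
python3 -c "
from tray import *
tray(); c=snap('top','t9.png'); im=c['image']; s=snap('side')['image'][60:260,170:370]
a=np.hstack([cv2.resize(im[170:270,90:330],(480,200),interpolation=2),cv2.resize(s,(320,320),interpolation=2)[60:260]]); cv2.imwrite('pics/p10.png',cv2.resize(cv2.convertScaleAbs(a,alpha=1.6,beta=10),None,fx=1,fy=1)[:,:,::-1])
g=cv2.cvtColor(im,cv2.COLOR_RGB2HSV); m=cv2.inRange(g,(45,90,30),(90,255,255)); m[:, :250]=0;m[:,335:]=0;m[:195]=0;m[280:]=0
k=max(cv2.findContours(m,0,1)[0],key=cv2.contourArea); print('screen',cv2.minAreaRect(k))
x,y=map(int,cv2.minAreaRect(k)[0])
w=cv2.inRange(g,(0,0,120),(180,70,255)); q=np.zeros_like(w); q[y+10:y+27,x-12:x+12]=w[y+10:y+27,x-12:x+12]
for k in cv2.findContours(q,0,1)[0]:
    A=cv2.contourArea(k)
    if A>15: print('white',A,cv2.minEnclosingCircle(k),onz(c,*cv2.minEnclosingCircle(k)[0],.056))
"
```

```text
clock: 44.25
tool_pos: [0.5103, 0.2202, 0.2141]
ee_rot: [0.743, 0.669, 0.005, 0.001]
force: [0.2, -0.1, -0.8]
grip_width: 0.0556
clock: 45.05
tool_pos: [0.4718, -0.1164, 0.2082]
ee_rot: [0.743, 0.67, 0.0, -0.0]
force: [0.7, -0.1, 0.2]
grip_width: -0.0001
clock: 45.45
tool_pos: [0.4573, -0.2464, 0.2085]
ee_rot: [0.746, 0.666, -0.001, 0.001]
force: [0.0, 0.2, -0.2]
grip_width: -0.0001
tray [0.5164 0.3082] [0.145 0.312] -5.9
screen ((293.8565673828125, 223.07789611816406), (19.646257400512695, 10.864289283752441), 5.19442892074585)
white 61.0 ((292.0, 242.35714721679688), 4.794339656829834) [0.45878663 0.00786576 0.056     ]
```

View pics/p10.png

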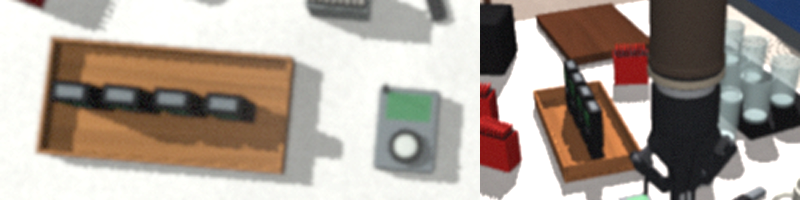

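All four pagers stand in the tray, and the caller is at its first position, with the button at about (.4588,.0079). Going above it.

```bash
python3 -m crank '[[-1,0.084,0,0,0,0,0],[-1,0.084,0,0,0,0,0],[-1,0.084,0,0,0,0,0],[-1,0.084,0,0,0,0,0],[-1,0.084,0,0,0,0,0],[-1,0.084,0,0,0,0,0],[-1,0,0,0,0,0,0],[-1,0,0,0,0,0,0]]'
python3 -c "
from h import *
need(.4588,.0079,.065,-6)"
```

```text
clock: 46.4
tool_pos: [0.4849, 0.0128, 0.2081]
ee_rot: [0.741, 0.671, -0.0, -0.0]
force: [0.6, 0.2, 0.5]
grip_width: 0.0005
46.4 [0.4849 0.0128 0.2081] [ 0.741  0.671 -0.    -0.   ] [0.6 0.2 0.5] 0.0005
shift now-axes [-0.015 -0.051  0.286] in final axes [-0.015 -0.051  0.286] turn [-0.01 -0.    0.09]
```

```bash
python3 -m crank '[[-1,-0.015,-0.051,0.06,0,0,0],[-1,0,0,0.07,0,0,0],[-1,0,0,0.07,0,0,0],[-1,0,0,0.06,0,0,0],[-1,0,0,0,0,0,0],[-1,0,0,0,0,0,0]]'
python3 -c "
from h import *
need(.4588,.0079,.065,-6); s=snap('side'); a=s['image'][150:270,200:320]; cv2.imwrite('pics/p11.png',cv2.resize(cv2.convertScaleAbs(a,alpha=1.7,beta=10),None,fx=4,fy=4,interpolation=2)[:,:,::-1]); print(proj(s,r.observe()['tool_pos']),proj(s,[.4588,.0079,.056]))"
```

```text
clock: 47.0
tool_pos: [0.459, 0.0047, 0.0787]
ee_rot: [0.743, 0.669, -0.001, -0.0]
force: [0.7, -0.5, -0.1]
grip_width: -0.0
47.0 [0.459  0.0047 0.0787] [ 0.743  0.669 -0.001 -0.   ] [ 0.7 -0.5 -0.1] -0.0
shift now-axes [ 0.006 -0.001  0.027] in final axes [ 0.006 -0.001  0.027] turn [-0.01  0.01 -0.01]
(np.float64(252.42410540346157), np.float64(216.17714622315503)) (np.float64(251.95497043895134), np.float64(223.00855655985615))
```

View pics/p11.png

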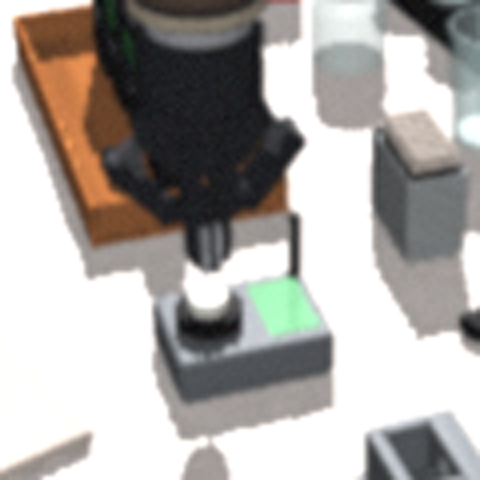

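The tip sits right above the caller's button (crop (210,285)), and the knuckle will stay above the aerial top at (295,215). Pressing.

```bash
python3 -m crank '[[-1,0.005,0,0.02,0,0,0],[-1,0,0,0.015,0,0,0],[-1,0,0,0,0,0,0],[-1,0,0,0,0,0,0]]'
python3 -m crank '[[-1,0,0,0.006,0,0,0],[-1,0,0,0.006,0,0,0],[-1,0,0,0,0,0,0],[-1,0,0,0,0,0,0]]'
python3 -m crank '[[-1,0,0,0.003,0,0,0],[-1,0,0,0,0,0,0],[-1,0,0,0,0,0,0]]'
```

```text
clock: 47.45
tool_pos: [0.4594, 0.0081, 0.0608]
ee_rot: [0.743, 0.669, -0.0, -0.0]
force: [-0.1, 0.5, -0.5]
grip_width: 0.0
clock: 47.85
tool_pos: [0.4598, 0.0081, 0.0549]
ee_rot: [0.743, 0.669, 0.0, 0.0]
force: [1.2, 0.5, 2.8]
grip_width: -0.0003
clock: 48.15
tool_pos: [0.4598, 0.0081, 0.0534]
ee_rot: [0.743, 0.669, 0.0, 0.0]
force: [2.4, -0.4, 3.0]
grip_width: -0.0001
```

```bash
python3 -m crank '[[-1,0,0,0.004,0,0,0],[-1,0,0,0.003,0,0,0],[-1,0,0,0,0,0,0],[-1,0,0,0,0,0,0]]'
python3 -m crank '[[-1,0,0,0.003,0,0,0],[-1,0,0,0,0,0,0],[-1,0,0,0,0,0,0],[-1,0,0,0,0,0,0]]'
```

```text
clock: 48.55
tool_pos: [0.4598, 0.0081, 0.05]
ee_rot: [0.743, 0.669, 0.0, 0.0]
force: [-0.4, -0.2, 7.8]
grip_width: 0.0
clock: 48.95
tool_pos: [0.4599, 0.0081, 0.0497]
ee_rot: [0.743, 0.669, 0.001, -0.0]
force: [-5.9, -0.3, 28.3]
grip_width: 0.0001
```

Fully down (50 mm, 28 N). Holding briefly, releasing and retreating.

```bash
python3 -m crank '[[-1,0,0,0,0,0,0],[-1,0,0,0,0,0,0],[-1,0,0,-0.03,0,0,0],[-1,0,0,-0.08,0,0,0],[-1,0,0,-0.09,0,0,0],[-1,0,0,-0.09,0,0,0],[-1,0,0,0,0,0,0]]'
python3 -m crank '[[-1,-0.084,0,0,0,0,0],[-1,-0.084,0,0,0,0,0],[-1,-0.084,0,0,0,0,0],[-1,-0.084,0,0,0,0,0],[-1,0,0,0,0,0,0],[-1,0,0,0,0,0,0]]'
python3 -c "
from tray import *
tray(); c=snap('top','t12.png'); s=snap('side','s12.png'); a=cv2.imread('pics/t9.png')
d=cv2.absdiff(a[...,::-1],c['image']).max(2)
for n,(x0,y0,x1,y1) in dict(tray=(105,185,240,260),caller=(270,205,320,262)).items(): print(n,'changed px',int((d[y0:y1,x0:x1]>40).sum()))
g=cv2.cvtColor(c['image'],cv2.COLOR_RGB2HSV); w=cv2.inRange(g,(0,0,120),(180,70,255)); q=np.zeros_like(w); q[233:252,281:304]=w[233:252,281:304]
for k in cv2.findContours(q,0,1)[0]:
    if cv2.contourArea(k)>15: print(cv2.contourArea(k),cv2.minEnclosingCircle(k))
t=c['image'][100:310,80:480]; cv2.imwrite('pics/fin.png',np.vstack([cv2.resize(cv2.convertScaleAbs(t,alpha=1.6,beta=10),(571,300)),cv2.resize(cv2.convertScaleAbs(s['image'][80:380,0:560],alpha=1.6,beta=10),(571,300))])[:,:,::-1])"
```

```text
clock: 49.65
tool_pos: [0.4621, 0.008, 0.1978]
ee_rot: [0.743, 0.669, 0.004, 0.002]
force: [-1.0, 0.3, -0.6]
grip_width: 0.0002
clock: 50.25
tool_pos: [0.4412, -0.1596, 0.1925]
ee_rot: [0.744, 0.668, -0.001, -0.001]
force: [0.4, 0.9, -0.7]
grip_width: 0.0001
tray [0.5163 0.3078] [0.145 0.311] -5.9
tray changed px 0
caller changed px 0
64.0 ((292.0957336425781, 242.5425567626953), 4.9256510734558105)
```

```bash
python3 -c "
from h import *
print(r.hand_in())"
```

```text
the job is handed in; nothing more can be done
None
```

The job is done and handed in at about 50 s on the robot's clock.

- **Power off:** I pressed the rack's power button fully down (tip at 28 mm, 11–23 N) for about 0.9 s, with all four pagers still in the rack. It sprang back; the picture afterwards showed it up.
- **Caddy:** I moved the steel caddy from the tray to bare counter at about (0.65, 0.085). The red look-alikes were not touched.
- **Pagers:** Four were present, with the fifth slot empty. I pulled each straight up and stood them in a row in the tray; each one touched down on the tray floor before I let go.
- **Test call:** I pressed the caller's button to 50 mm with up to 28 N, held it for a moment and released it.

**Last checks:** The tray measured in the same place as at the start. The top view had no changed pixels around the tray or the caller between before and after the call. The caller's button showed the same round top, so it is back up and the pagers are still standing. The arm is clear of everything.

**What I could not check:** The viewer's 16-picture limit stopped me from looking at the final overview, so the end state is checked by numbers only. Those covered the tray and the caller. The caddy and the other things on the counter were not re-measured at the end, though they looked in place in the earlier pictures that showed them. I saw no grip slackening and no knock to the tray or the caller during the run.

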